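# Load a nameplate blank under the leaf spring of a laser-marking nest

### The job

Load the nameplate blank for marking: with closed fingertips press it down hard on its bare rear half and, keeping the pressure on, slide it along its channel so that its front end passes under the leaf spring, until it is fully home against the stop. Then take the hand away. Do not lift the blank, do not touch the leaf spring, and leave the things lying around where they are.

Things in the scene. Friction and masses are not known exactly. Their poses are not given: they have to be found in the camera images.
- nest: Marking nest bolted on a drilled aluminium pallet, 380 (x) x 240 (y) x 12 mm, fixed on the bench. Origin: centre of the pallet's underside, at bench level; x runs along the middle of the channel towards the stop, z up. Two aluminium side rails, 16 mm wide, border the channel, 53 mm apart; they stand 4 mm above its floor, 2 mm lower than the blank's top.
- bed: White acetal strip that is the channel's floor, fixed in the nest: 230 x 53 x 3 mm, top 25 mm above the bench, from nest x = -145 mm (open end) to the stop. Same origin and axes as the nest. Steel slides easily on it (friction about 0.2 to 0.3).
- leaf: Leaf spring, bright strip 24 mm wide over the channel's middle, clamped on the stop block. Origin at its root (nest x = 87, 37 mm above the bench); slopes down to a bend 40 mm back, 3 mm above the floor, then turns up. The blank's front edge lifts it; it then bears down with 5 N. Getting under takes 5 to 8 N more along the channel: press with some 15 to 20 N; below about 9 N the fingers slip.
- leaf_toe (a point): Upturned free end of the leaf spring, middle of its edge, 58 mm back from its root: nest x = 29 mm, 12 mm above the channel floor, about 4 mm higher once the blank is under it.
- stop_face (a point): Foot of the stop's face in the middle of the channel, at floor level: nest x = 85 mm, 25 mm above the bench; axes as the nest's. The aluminium stop block is 90 mm wide, 36 mm long and stands 12 mm above the floor; clamp bar and screw heads on it reach 10 mm higher.
- blank_center (a point): Nameplate blank: matt stainless plate 120 (x) x 50 (y) x 6 mm, 0.28 kg, loose and flat in the channel, short of the leaf. Face grips fingertips (friction about 0.7). This point is its centre, half-way up, 28 mm above the bench; top at 31 mm. x along its length to the stop: front edge 60 mm ahead, rear edge 60 mm behind. Home, the point is 60 short of the stop face, front 56 mm under the leaf.
- race: Bystander: steel bearing ring, 52 mm across, 16 mm high, flat on the pallet beside the nest; origin at the centre of its underside.
- caliper: Bystander: caliper 170 mm long, up to 9 mm thick, flat on the pallet beside the nest; origin on its underside, mid-length, x along it.
- cleaner: Bystander: white bottle, 44 mm across, 120 mm high, standing on the bench beside the pallet; origin at the centre of its underside.
- screw_jar: Bystander: low clear jar, 52 mm across, 55 mm high, standing on the bench beside the pallet; origin at the centre of its underside.

How it is judged:
By the outcome, as a careful person would: the job done as asked, in the order asked, and still so for the second after the job is handed in, with the robot touching nothing.
It also fails if it takes over 53 s, if anything falls off the work surface, if the arm or the gripper's body presses on something with over 40 N, if the wrist force passes 120 N, or if a joint passes its speed limit or range.

### The arm

A 7-joint arm with a two-finger parallel gripper is mounted at the origin on the work surface. World frame = base frame: x ahead of the robot, y to its left, z up, the work surface at z = 0. Lengths are in mm, angles in rad, forces in N, time in s.
With the tool pointing down it reaches from about 425 to 875 mm from the base axis. Payload 4.7 kg.
Tool frame: the origin (TCP) lies between the finger pads; the fingertips stand 22 mm ahead of it and the grasp point (between the pads) lies 3 mm ahead of it; z points along the fingers, y is the line along which they close (so a half turn about z gives the same grasp; the last joint's range is limited). The gripper opens to 85 mm and grips with 20 to 120 N. Pads are 22 mm wide; open, the fingers measure 114 mm over their backs; the gripper's body (76 mm by 85 mm) begins 54 mm behind the grasp point. The pads swing forward as they close: fully open they stand 13 mm farther back than shut.
Start: joints at [1.228, 0.321, -0.07, 1.45, 0.023, 1.371, -0.057], TCP at [227.012, -609.088, 253.349] pointing down, gripper open.
Joint ranges: [-2.86, 2.86], [-0.3, 2.09], [-1.38, 1.24], [0.06, 2.45], [-1.56, 4.7], [0.09, 2.05], [-2.69, 2.69]. Speed limits (rad/s): [2.57, 2.57, 3.14, 3.14, 3.14, 3.14, 3.14].

### API

Orientations are given as a unit quaternion [w, x, y, z].
In Python, from bench import ctrl gives the robot as it stands. The module is installed in compiled form; this text tells all that it offers.
- The arm moves only by the shell command python3 -m jog 'ROWS' [FORCE]. ROWS is a JSON object of lists of equal length, an entry for each row: "travel": the shift along the tool's x, y, z in mm, a list of three; "spin": the turn about the tool's z in degrees; "claw": the closure, from -1 (fully open) to 1 (shut). In form: {"travel": [[tx, ty, tz], ...], "spin": [spin, ...], "claw": [claw, ...]}. A call has 1 to 12 rows; each row is the pose to reach, as a shift and turn from the pose commanded when the call began, along the tool's axes at that moment; what a row does not reach only later rows make up. A row lasts 1/8 s, in which the tool goes at most 62.5 mm and 10.7 degrees, less where a joint would pass 70% of its speed; a pose out of reach is approached as far as the arm can. A call with a gripper value outside its range is refused whole. The fingers move at their own pace and stop on an object; FORCE is the grip in N (left out, the last holds). Time passes only in rows, so rows that repeat a pose let the fingers close. It gives the time, the measured TCP pose, the force, the opening and the grip force at its end, in the units of the state.
- ctrl.get_state(): the state, without advancing time (a new reading comes with each control period).
- ctrl.capture(name): name is "scene" or "side" or "wrist"; returns the picture (480x640x3 uint8, red, green, blue); there is no depth.
- ctrl.camera_info(name): a dict with "intrinsics" (3x3 intrinsics, pixels), "rvec" (rotation vector, rad) and "tvec" (3), from world to camera coordinates, as OpenCV has them; the wrist camera has in their place "T_tool_cam" (4x4, takes a point from camera to tool coordinates, whose origin is the TCP and whose axes are the flange's). Camera axes: x right, y down, z forward; pixel columns grow to the right and rows downward; lengths in mm; the calibration is good to about 2 mm. A picture is of the moment at which its call begins: read the wrist's pose just before it. camera_info takes no time and is no camera call.
- ctrl.finish_job(): hands the job in; it is judged then, once.
The state is a dict: "time_s": time; "joint_positions": joint angles; "joint_velocities": joint speeds; "joint_torque": joint torques, N m; "position": TCP position; "eef_rot": TCP orientation; "force": force on the tool from outside, world axes, zero at the start; "wrist_torque": the same for the moment, N m; "grip_width": finger opening in mm; "grasp_force": force on a finger pad.
Only numpy, scipy, OpenCV 4.12 (cv2) and the standard library are available. Lean on these libraries where they do the work, as an engineer would, in place of code of your own. Each camera call takes 0.05 s, during which the arm holds its last target. There are 200 camera calls.

## Working session

There is one attempt and no reset: what is moved stays moved. The work goes in short steps, Python scripts to look and compute and a shell command to move; the robot and the scene stay as the last step left them, time stands still between calls to the robot, and variables do not carry over. Pictures are saved under pics/ and viewed, at most 10 in all, crops included, and the job is handed in when it is done.

```bash
mkdir -p pics; python3 - <<'E'
from bench import ctrl
import cv2,numpy as np
s=ctrl.get_state();print(s['time_s'],s['position'],s['eef_rot'],s['force'],s['grip_width'])
for n in("scene","side"):
    i=ctrl.camera_info(n);print(n,i)
    cv2.imwrite(f"pics/{n}0.png",ctrl.capture(n)[:,:,::-1])
print(ctrl.camera_info("wrist"))
E
```

```text
0.0 [ 226.81638063 -608.59284393  252.21851964] [-9.59611337e-04  9.84122930e-01  1.77485467e-01 -2.17528080e-04] [0.00391057 0.10406523 0.08979164] 85.35255158582157
scene {'intrinsics': array([[479.72648128,   0.        , 325.83879564],
       [  0.        , 479.72648128, 244.86127413],
       [  0.        ,   0.        ,   1.        ]]), 'rvec': array([ 1.01434842,  2.23414438, -1.25768345]), 'tvec': array([ 376.67835259, -219.98530949, 1380.80898007])}
side {'intrinsics': array([[454.17782055,   0.        , 324.32477478],
       [  0.        , 454.17782055, 240.57054487],
       [  0.        ,   0.        ,   1.        ]]), 'rvec': array([ 2.120988  , -0.11839059,  0.033224  ]), 'tvec': array([-631.90207158,  117.8810747 ,  704.40914291])}
{'intrinsics': array([[346.36342565,   0.        , 320.08612523],
       [  0.        , 346.36342565, 236.25330768],
       [  0.        ,   0.        ,   1.        ]]), 'T_tool_cam': array([[-2.45120826e-04, -9.47367806e-01, -3.20147123e-01,
         8.24331283e+01],
       [ 9.99999890e-01, -1.04323253e-04, -4.56940880e-04,
         2.36553996e-01],
       [ 3.99492289e-04, -3.20147200e-01,  9.47367727e-01,
        -1.20803062e+02],
       [ 0.00000000e+00,  0.00000000e+00,  0.00000000e+00,
         1.00000000e+00]])}
```

View pics/scene0.png

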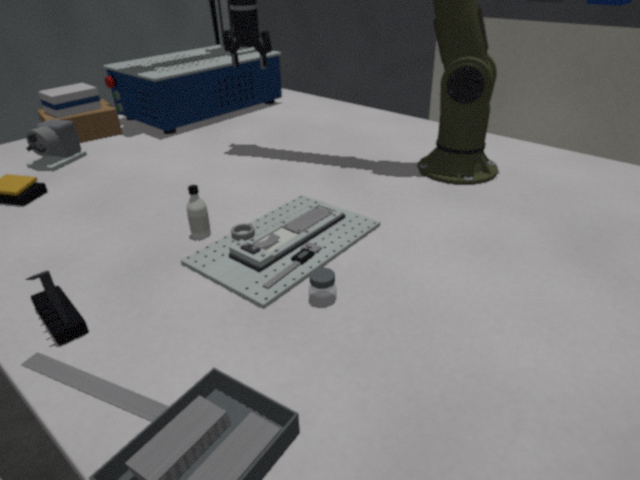

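View pics/side0.png

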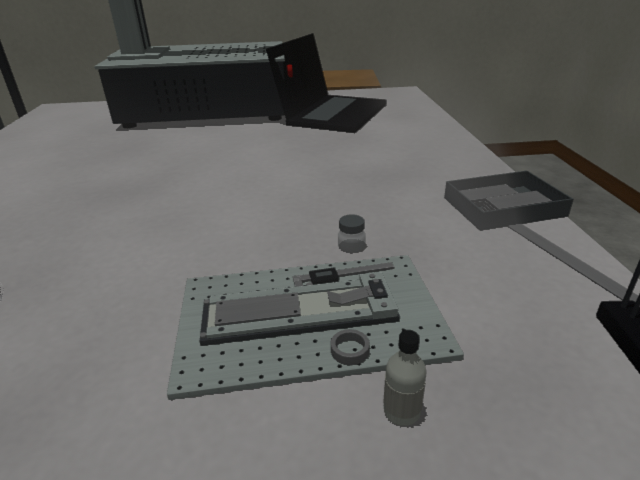

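The side view shows the nest with the stop to the right. The blank spans about (216,301)–(300,318), the leaf is at about (350,296), and the pallet corners are near (187,277), (408,258), (463,355) and (170,398). The ring, bottle, caliper and jar are beside it.

```bash
cat > h.py <<'E'
from bench import ctrl
import cv2,numpy as np
from scipy.spatial.transform import Rotation as R
def cam(n,s=None):
    i=ctrl.camera_info(n);K=i['intrinsics']
    if n=='wrist':
        s=s or ctrl.get_state();q=s['eef_rot'];T=np.eye(4);T[:3,:3]=R.from_quat([q[1],q[2],q[3],q[0]]).as_matrix();T[:3,3]=s['position']
        M=np.linalg.inv(T@i['T_tool_cam']);return K,M[:3,:3],M[:3,3]
    return K,cv2.Rodrigues(i['rvec'])[0],i['tvec']
def ray(c,px,z):
    K,Rm,t=c;o=-Rm.T@t;d=(np.linalg.inv(K)@np.c_[np.array(px,float),np.ones(len(px))].T).T@Rm
    return o+d*((z-o[2])/d[:,2])[:,None]
def proj(c,P):
    K,Rm,t=c;p=(K@(np.array(P,float)@Rm.T+t).T).T;return p[:,:2]/p[:,2:]
E
python3 - <<'E'
from h import *
np.set_printoptions(suppress=True,precision=1)
c=cam('side')
print(ray(c,[(187,277),(408,258),(463,355),(170,398)],12))
print(ray(c,[(217,303),(299,295),(300,314),(216,324)],31))
c=cam('scene')
print(ray(c,[(303,197),(380,222),(263,305),(183,262)],12))
s=ctrl.get_state();q=s['eef_rot'];print(R.from_quat([q[1],q[2],q[3],q[0]]).as_matrix())
E
```

```text
[[ 409.    34.1   12. ]
 [ 785.5   40.7   12. ]
 [ 798.9 -190.2   12. ]
 [ 427.7 -215.3   12. ]]
[[ 471.1  -64.9   31. ]
 [ 591.8  -61.6   31. ]
 [ 591.  -104.6   31. ]
 [ 474.4 -110.9   31. ]]
[[ 433.7 -194.9   12. ]
 [ 414.6   31.6   12. ]
 [ 790.5   52.3   12. ]
 [ 803.3 -174.9   12. ]]
[[ 0.9  0.3 -0. ]
 [ 0.3 -0.9  0. ]
 [-0.  -0.  -1. ]]
```

```bash
python3 -m jog '{"travel":[[60,-44,0],[120,-88,0],[180,-132,0],[240,-176,5],[300,-220,10],[360,-264,15],[420,-308,20],[470,-347,20],[505,-372,20],[505,-372,20],[505,-372,20],[505,-372,20]],"spin":[0,0,3,6,9,12,15,17,17,17,17,17],"claw":[1,1,1,1,1,1,1,1,1,1,1,1]}' 40
python3 - <<'E'
from h import *
s=ctrl.get_state();print(s['time_s'],s['position'],s['eef_rot'],s['force'],s['grip_width'],s['joint_positions'])
cv2.imwrite("pics/w1.png",ctrl.capture('wrist')[:,:,::-1])
E
```

```text
time_s: 1.6
position: [569.9, -84.4, 232.7]
eef_rot: [0.0, 1.0, 0.03, -0.001]
force: [-0.1, -1.8, 0.1]
grip_width: 0.0
grasp_force: 0.0
1.6 [569.87751393 -84.4284134  232.67811544] [ 1.90084897e-04  9.99540765e-01  3.02938004e-02 -7.13556746e-04] [-0.0624062  -1.77816343  0.09805943] 0.027562685736630507 [ 0.54791539  0.21212381 -0.51149582  1.65309924  0.1074931   1.30572428
 -1.49256854]
```

View pics/w1.png

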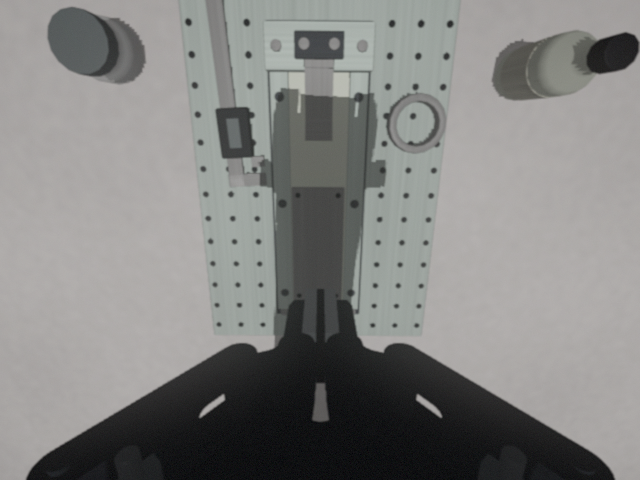

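The wrist view shows the blank's front edge at row 187 (cols 290–345), the leaf toe at about (319,140), and the stop's front top edge at row 70 (cols 267–373). The fingers hang over the rear of the blank.

```bash
python3 - <<'E'
from h import *
np.set_printoptions(suppress=True,precision=1)
c=cam('wrist')
print('stop top edge',ray(c,[(267,70),(373,70)],37))
print('blank front',ray(c,[(290.5,187),(345,187)],31))
print('toe',ray(c,[(305.5,140),(332,140)],37))
print('pallet bottom corners',ray(c,[(215,335),(422,335)],12))
print('pallet sides',ray(c,[(180,3),(460,3)],12))
print('blank left/right edge',ray(c,[(292,280),(343,280)],31))
print('root leaf',ray(c,[(305,59),(333,59)],37))
print('rail outer',ray(c,[(266,80),(375,80),(277,300),(362,300)],29))
I=cv2.imread('pics/w1.png');v=cv2.resize(I[50:320,240:400],None,fx=2.2,fy=2.2,interpolation=cv2.INTER_CUBIC);v=cv2.convertScaleAbs(v,alpha=1.8)
cv2.imwrite('pics/w1c.png',v)
E
```

```text
stop top edge [[ 687.8  -34.9   37. ]
 [ 692.9 -122.7   37. ]]
blank front [[ 589.9  -56.9   31. ]
 [ 592.9 -107.9   31. ]]
toe [[633.6 -69.3  37. ]
 [635.  -92.6  37. ]]
pallet bottom corners [[ 409.4   26.1   12. ]
 [ 423.2 -212.2   12. ]]
pallet sides [[ 737.9   42.8   12. ]
 [ 751.8 -194.1   12. ]]
blank left/right edge [[ 493.8  -61.4   31. ]
 [ 496.8 -113.7   31. ]]
root leaf [[697.8 -66.   37. ]
 [699.1 -89.   37. ]]
rail outer [[ 680.8  -32.9   29. ]
 [ 686.3 -126.3   29. ]
 [ 468.6  -46.2   29. ]
 [ 473.8 -135.8   29. ]]
```

View pics/w1c.png

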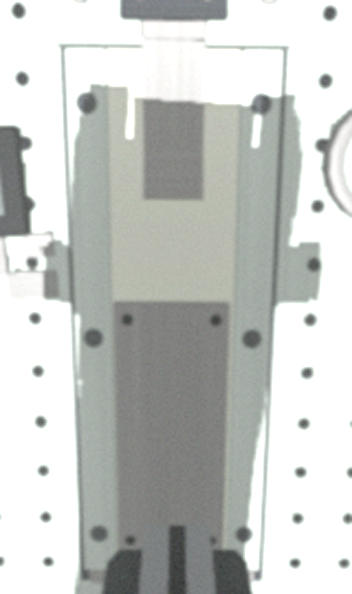

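```bash
python3 -m jog '{"travel":[[-35,-1,0],[-70,-1,0],[-70,-1,50],[-70,-1,100],[-70,-1,140],[-70,-1,160],[-70,-1,168],[-70,-1,168],[-70,-1,168],[-70,-1,168]],"spin":[0.4,0.4,0.4,0.4,0.4,0.4,0.4,0.4,0.4,0.4],"claw":[1,1,1,1,1,1,1,1,1,1]}'
python3 - <<'E'
from h import *
s=ctrl.get_state();print(s['position'],s['eef_rot'],s['force'])
E
```

```text
time_s: 2.9
position: [501.0, -87.6, 66.3]
eef_rot: [0.0, 1.0, 0.026, 0.001]
force: [-0.2, -0.5, -0.1]
grip_width: 0.5
grasp_force: 0.0
[501.03367022 -87.64690075  66.31535925] [4.14170871e-04 9.99650528e-01 2.64172075e-02 8.83768568e-04] [-0.17759832 -0.45890301 -0.1424864 ]
```

Tips are about 13 mm above the blank. I'll descend gently to contact.

```bash
python3 -m jog '{"travel":[[0,0,4],[0,0,8],[0,0,10],[0,0,12],[0,0,13],[0,0,14],[0,0,14],[0,0,14]],"spin":[0,0,0,0,0,0,0,0],"claw":[1,1,1,1,1,1,1,1]}'
```

```text
time_s: 3.9
position: [501.1, -87.4, 53.1]
eef_rot: [0.001, 1.0, 0.027, 0.0]
force: [-4.7, 0.8, 12.8]
grip_width: -0.1
grasp_force: 6.4
```

```bash
python3 -m jog '{"travel":[[0,0,0.5],[0,0,0.5],[0,0,0.5],[0,0,0.5]],"spin":[0,0,0,0],"claw":[1,1,1,1]}'
```

```text
time_s: 4.4
position: [501.3, -87.5, 53.1]
eef_rot: [0.001, 1.0, 0.027, 0.001]
force: [-4.4, 0.9, 15.8]
grip_width: 0.2
grasp_force: 7.9
```

```bash
python3 -m jog '{"travel":[[0,0,0.5],[2,0,0.6],[6,0,0.6],[11,0,0.6],[16,0,0.6],[21,0,0.6],[26,0,0.6],[30,0,0.6],[30,0,0.6],[30,0,0.6]],"spin":[0,0,0,0,0,0,0,0,0,0],"claw":[1,1,1,1,1,1,1,1,1,1]}'
python3 - <<'E'
from h import *
s=ctrl.get_state();print(s['position'])
cv2.imwrite("pics/w2.png",cv2.convertScaleAbs(ctrl.capture('wrist')[:,:,::-1],alpha=1.5))
E
```

```text
time_s: 5.65
position: [532.3, -86.3, 53.0]
eef_rot: [0.001, 1.0, 0.026, 0.002]
force: [-4.0, -1.2, 14.8]
grip_width: 0.3
grasp_force: 7.9
[532.29579668 -86.32182361  53.04798824]
```

View pics/w2.png

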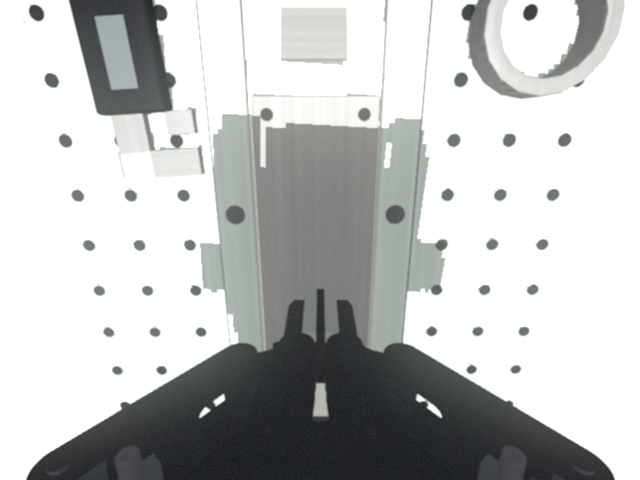

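The front edge is now at row 95 (cols 253–380) and the leaf toe at rows 8–62, so the blank moved with the fingers. I'll press harder before the leaf.

```bash
python3 - <<'E'
from h import *
print(ray(cam('wrist'),[(253,95),(380,95)],31))
E
python3 -m jog '{"travel":[[0,0,0.8],[0,0,0.8],[4,0,0.8],[8,0,0.8],[12,0,0.8],[16,0,0.8],[20,0,0.8],[20,0,0.8],[20,0,0.8]],"spin":[0,0,0,0,0,0,0,0,0],"claw":[1,1,1,1,1,1,1,1,1]}'
```

```text
[[ 622.20057434  -55.99987108   31.        ]
 [ 624.77391941 -104.63621388   31.        ]]
time_s: 6.82
position: [552.6, -85.4, 53.0]
eef_rot: [0.001, 1.0, 0.026, 0.002]
force: [-3.7, -1.2, 20.9]
grip_width: -0.2
grasp_force: 9.7
```

```bash
python3 -m jog '{"travel":[[2,0,0.2],[5,0,0.2],[8,0,0.2],[11,0,0.2],[14,0,0.2],[17,0,0.2],[20,0,0.2],[23,0,0.2],[26,0,0.2],[26,0,0.2],[26,0,0.2]],"spin":[0,0,0,0,0,0,0,0,0,0,0],"claw":[1,1,1,1,1,1,1,1,1,1,1]}'
python3 - <<'E'
from h import *
s=ctrl.get_state();print(s['position'],s['force'])
cv2.imwrite("pics/s2.png",cv2.resize(ctrl.capture('side')[240:380,160:440,::-1],None,fx=2.8,fy=2.8,interpolation=cv2.INTER_CUBIC))
E
```

```text
time_s: 8.2
position: [577.0, -84.2, 53.0]
eef_rot: [0.001, 1.0, 0.026, 0.0]
force: [-9.3, -1.0, 23.5]
grip_width: -0.2
grasp_force: 11.8
[576.9968535  -84.21022228  53.01730446] [-9.26425865 -0.99817019 23.52165731]
```

View pics/s2.png

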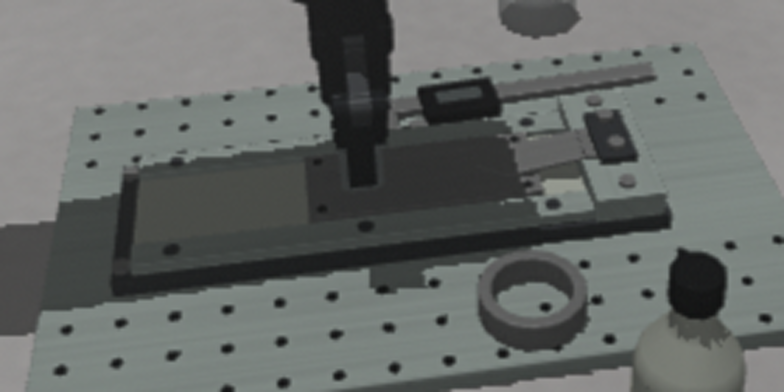

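The side view shows the blank's front at about (520,170) under the leaf, with a white gap to the stop from there to about (590,190). The fingers haven't slipped. Continuing.

```bash
python3 -m jog '{"travel":[[3,0,0],[6,0,0],[9,0,0],[12,0,0],[15,0,0],[18,0,0],[18,0,0],[18,0,0]],"spin":[0,0,0,0,0,0,0,0],"claw":[1,1,1,1,1,1,1,1]}'; python3 -m jog '{"travel":[[1,0,0],[2,0,0],[3,0,0],[3,0,0],[3,0,0]],"spin":[0,0,0,0,0],"claw":[1,1,1,1,1]}'
```

```text
time_s: 9.25
position: [595.0, -83.2, 53.0]
eef_rot: [0.001, 1.0, 0.026, 0.0]
force: [-8.1, -0.7, 23.2]
grip_width: 0.3
grasp_force: 11.3
time_s: 9.88
position: [597.7, -83.0, 53.0]
eef_rot: [0.001, 1.0, 0.026, 0.0]
force: [-9.3, -0.4, 23.1]
grip_width: 0.2
grasp_force: 11.6
```

```bash
for i in 1; do python3 -m jog '{"travel":[[0.7,0,0],[1.5,0,0],[1.5,0,0],[1.5,0,0]],"spin":[0,0,0,0],"claw":[1,1,1,1]}'; python3 -m jog '{"travel":[[0.7,0,0.2],[1.2,0,0.2],[1.2,0,0.2],[1.2,0,0.2]],"spin":[0,0,0,0],"claw":[1,1,1,1]}'; done
```

```text
time_s: 10.38
position: [599.2, -82.9, 53.0]
eef_rot: [0.001, 1.0, 0.026, 0.0]
force: [-8.8, -1.0, 22.5]
grip_width: 0.1
grasp_force: 11.6
time_s: 10.88
position: [599.6, -82.9, 53.0]
eef_rot: [0.001, 1.0, 0.026, -0.001]
force: [-12.9, -1.5, 26.2]
grip_width: -0.1
grasp_force: 13.1
```

```bash
python3 -m jog '{"travel":[[0.3,0,0],[0.6,0,0],[0.6,0,0],[0.6,0,0]],"spin":[0,0,0,0],"claw":[1,1,1,1]}'
python3 - <<'E'
from h import *
cv2.imwrite("pics/s3.png",cv2.resize(ctrl.capture('side')[240:380,160:440,::-1],None,fx=2.8,fy=2.8,interpolation=cv2.INTER_CUBIC))
E
```

```text
time_s: 11.38
position: [599.7, -82.9, 53.0]
eef_rot: [0.001, 1.0, 0.026, -0.001]
force: [-13.1, -0.5, 27.6]
grip_width: 0.0
grasp_force: 13.8
```

View pics/s3.png

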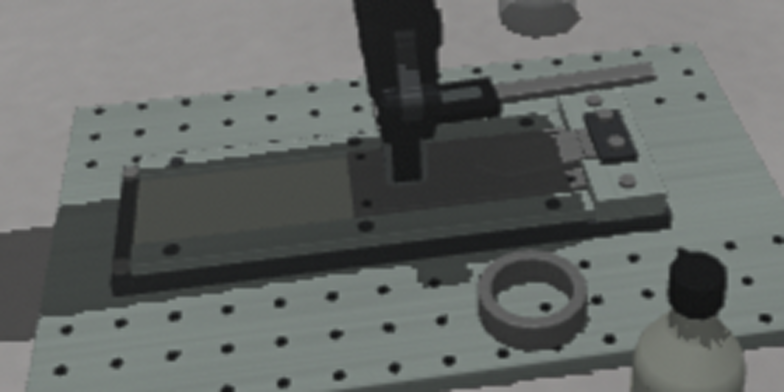

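The blank's front now meets the stop at about (590,190), with no white gap, and the force has risen. I'll lift straight up.

```bash
python3 -m jog '{"travel":[[0,0,-2],[0,0,-6],[0,0,-15],[0,0,-35],[0,0,-70],[0,0,-110],[0,0,-150],[0,0,-170],[-40,0,-170],[-70,0,-170],[-70,0,-170],[-70,0,-170]],"spin":[0,0,0,0,0,0,0,0,0,0,0,0],"claw":[1,1,1,1,1,1,1,1,1,1,1,1]}'
python3 - <<'E'
from h import *
c=cam('wrist');I=ctrl.capture('wrist')
cv2.imwrite("pics/w3.png",cv2.convertScaleAbs(I[:,:,::-1],alpha=1.5))
E
```

```text
time_s: 12.92
position: [531.0, -85.7, 219.1]
eef_rot: [0.0, 1.0, 0.027, 0.0]
force: [-0.2, 1.2, 1.0]
grip_width: 0.3
grasp_force: 0.0
```

View pics/w3.png

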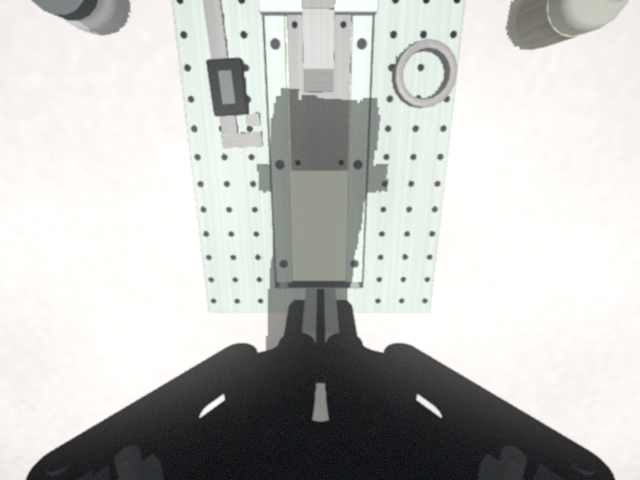

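The blank reaches the stop at row ~13 with no white bed showing. Its rear edge is at row 170, and the leaf lies over its front. I'll check the rear edge position and hand in.

```bash
python3 - <<'E'
from h import *
c=cam('wrist')
r=ray(c,[(291,170),(348,170)],31).mean(0);f=ray(c,[(264,13),(376,13)],37).mean(0);print(r,f,np.hypot(*(f-r)[:2]))
if abs(np.hypot(*(f-r)[:2])-120)<3: print(ctrl.finish_job())
E
```

```text
[571.16202251 -82.95028027  31.        ] [689.82396771 -77.08122711  37.        ] 118.80699905574187
the job is handed in; nothing more can be done
None
```

The blank was slid under the leaf spring and is home against the stop: the wrist image puts its rear edge 119 mm from the stop face, against its 120 mm length. The hand was lifted clear, nothing beside the nest looked disturbed, and the job was handed in at about 13 s.

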